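Draw the heat shield over the pot furnace and hold it

ROBOT

A 7-joint arm with a two-finger parallel gripper is mounted at the origin on the work surface. World frame = base frame: x ahead of the robot, y to its left, z up, the work surface at z = 0. Lengths are in m, angles in rad, forces in N, time in s.
With the tool pointing down it reaches from about 0.4 to 0.875 m from the base axis. Payload 19.3 kg.
Tool frame: the origin (TCP) lies at the very end of the fingers, on their centre line; the grasp point (between the pads) lies 19 mm behind it; z points along the fingers, y is the direction in which the jaws open and shut (so a half turn about z gives the same grasp; the last joint's range is limited). The gripper opens to 85 mm and grips with 20 to 120 N. Pads are 22 mm wide; open, the fingers measure 114 mm over their backs; the gripper's body (76 mm by 85 mm) begins 54 mm behind the grasp point. The pads swing forward as they close: fully open they stand 13 mm farther back than shut.
Start: joints at [-0.07, 0.521, -0.036, 1.599, 0.021, 1.021, -0.113], TCP at [0.625, -0, 0.231] pointing down, gripper open.
Joint ranges: [-2.91, 2.91], [-0.3, 2.13], [-1.5, 1.42], [0.17, 2.43], [-1.26, 4.41], [0.16, 1.93], [-2.52, 2.52]. Speed limits (rad/s): [1.89, 1.89, 2.39, 2.39, 3.01, 3.01, 3.01].

INTERFACE

Orientations are given as [roll, pitch, yaw] about the fixed x, y, z axes, in that order (R = Rz(yaw) Ry(pitch) Rx(roll)).
In Python, from workcell import bot gives the robot as it stands. The module is installed in compiled form; this text tells all that it offers.
- The arm moves only by the shell command python3 -m inch 'ROWS' [FORCE]. ROWS is JSON, a list of rows, each an object of numbers: "dx", "dy", "dz": the shift along the tool's x, y, z in mm; "rx", "ry", "rz": the turn, a rotation vector about the tool's x, y, z in rad; "hand": the closure, from -1 (fully open) to 1 (shut), so that 0 is half open. In form: [{"dx": .., "dy": .., "dz": .., "rx": .., "ry": .., "rz": .., "hand": ..}, ...]. A call has 1 to 10 rows; each row shifts and turns the commanded pose from where the row before left it, along the tool's axes as they then stand; what a row does not reach is not made up. A row lasts 1/10 s, in which the tool goes at most 50 mm and 8.59 degrees, less where a joint would pass 70% of its speed; a pose out of reach is approached as far as the arm can. A call with a gripper value outside its range is refused whole. The fingers move at their own pace and stop on an object; FORCE is the grip in N (left out, the last holds). Time passes only in rows, so rows that do not move let the fingers close. It gives the time, the measured TCP pose, the force and the opening at its end, in the units of the state.
- bot.observe(): the state, without advancing time (a new reading comes with each control period).
- bot.grab_frame(name): name is "scene" or "side" or "wrist"; returns (picture, depth): 420x560x3 uint8, red, green, blue; 420x560 float32, m along the optical axis (not along the pixel's ray), 0 where there is no reading.
- bot.get_calibration(name): a dict with "vertical_fov" (degrees; the focal length in pixels is half the picture's height over the tangent of half this angle, whatever the lens; pixels are square), "cx", "cy" (the principal point, pixels), "origin" and "orientation" of the camera in the world. Camera axes: x right, y down, z forward; pixel columns grow to the right and rows downward; lengths in m; the calibration is good to about 2 mm. A picture is of the moment at which its call begins: read the wrist's pose just before it. get_calibration takes no time and is no camera call; for the wrist camera it gives the pose at the moment of the call.
- bot.job_done(): hands the job in, once; it reports no verdict.
Trained networks look in the newest picture that a camera, given by its name, has taken for a name from the list of things; names that differ only in an ending like _2 or _b are one class to them, and where a whole thing is asked for, a point or a joint stands for the part that bears it (a point fixed in the world has none). Each returns a list of dicts, best first, with "score" (0 to 1); they miss things now and then, are a little off and sometimes report something else, mostly with a low value. They report only what shows in the picture. A call takes as long as a camera call. They do not tell look-alikes from the thing itself.
- bot.trace(camera, target): "region" (420x560 bool, what is visible of it) and "box" ([left, top, right, bottom] in pixels, round what is visible of it).
- bot.tip_of(camera, target): "centre" ([row, column] in pixels: a listed point, or the origin of a listed thing).
The state is a dict: "clock": time; "qpos": joint angles; "qd": joint speeds; "joint_efforts": joint torques, N m; "position": TCP position; "tool_rot": TCP orientation; "force": force on the tool from outside, world axes, zero at the start; "moment": the same for the moment, N m; "grip_width": finger opening in m.
Only numpy, scipy, OpenCV 4.12 (cv2) and the standard library are available. Lean on these libraries where they do the work, as an engineer would, in place of code of your own. Each camera call takes 0.05 s, during which the arm holds its last target.

TASK

Swing the stiff boom on its post, still fully drawn in, until it points at the mouth of the little pot furnace. Then squeeze the release button on the side of the boom's upright handle and pull the telescope out past its first stop to the second one, its end of travel, so that the round shield covers the whole mouth. A spring draws it back, so finish while still holding the handle there, fully out; leave everything else on the bench where it is.

Things in the scene. Friction and masses are not known exactly. Their poses are not given: they have to be found in the camera images.
- pivot (a point): point on the boom's vertical pivot axis, on top of a round steel post with a 110 mm square foot, at the height of the boom's axis (185 mm above the bench). Its x axis points along the boom towards the handle and shield, z up; it turns with the boom. The pivot has a stiff friction joint (about 1.1 N m): the boom stays wherever it is left.
- tube (a point): centre of the boom's outer aluminium square tube, 24 x 24 mm, 78 mm from the pivot along the boom; x along the boom, z up. Bare tube runs from 25 to 115 mm from the pivot, with free room on both sides and above: the place to take hold of the boom to swing it.
- boom (a joint): angle of the boom about its vertical pivot, rad, growing anticlockwise seen from above; 0 means along the x axis of the post's foot. Range -1.3 to 0.7. The foot itself is set down at some yaw, so go by the mouth, not by 0.
- telescope (a joint): how far the telescope (inner tube, handle and shield, all one) is drawn out of the boom, m: 0 fully in and latched, first stop 0.045 (it latches there too if the button is let go), second stop 0.090 = end of travel. No latch at the second stop: a return spring of 3 to 5.5 N pulls it back in. It slides along the boom's x axis.
- handle: upright black plastic grip that rises from the outer end of the telescope, 32 mm along the boom, 28 mm wide across it, from 12 mm below to 58 mm above the boom's axis (top 243 mm above the bench). Origin on the boom's axis under it (152 mm from the pivot when drawn in); x along the boom, z up. The release button sits on its -y side.
- grip_point (a point): the place to grip the handle: the button's height, 221 mm above the bench, midway between the button's unpressed face and the opposite face (36 mm apart across the boom). x along the boom, y across it. Squeezing the handle here across the boom (along y) presses the button.
- release (a joint): travel of the release button, m: 0 out, 0.006 fully pressed into the handle, moving along the boom's +y. Steel, 24 mm along the boom x 34 mm tall, stands 8 mm proud. Spring: starts to move at 3.5 N, 8 N presses it home. It unlatches when pressed beyond 0.004; let go, it latches again at 0 or 0.045. A squeeze of 15 to 25 N is right.
- shield (a point): centre of the round sheet-metal shield, 120 mm across, 4 mm thick, level, 167 mm above the bench; fixed to the telescope 85 mm beyond the handle along the boom.
- mouth (a point): centre of the round mouth, 70 mm across, in the top face of the pot furnace, a pale upright drum 166 mm across in a metal jacket with a grey box on one side, 150 mm tall, fixed to the bench, cold. When the boom points at it and is out to the second stop the shield lies over it, about 15 mm above.
- brick: bystander: pale firebrick, 64 x 114 x 50 mm, lying flat between the post and the pot furnace; leave it alone. Origin under its centre.
- mould: bystander: dark steel ring-shaped mould, 80 mm across, 85 mm tall, open in the middle; leave it alone. Origin under its centre.
- jar_a: bystander: glass jar with black cap, 72 mm across, 105 mm tall; leave it alone. Origin under its centre.
- jar_b: bystander: glass jar with steel cap, 72 mm across, 105 mm tall; leave it alone. Origin under its centre.
- jar_c: bystander: small glass jar with black cap, 60 mm across, 85 mm tall; leave it alone. Origin under its centre.
- brush: bystander: bench brush lying flat; leave it alone. Origin under its centre.
- jacks: bystander: steel jacks (big tweezers), 240 mm long, lying flat; leave it alone. Origin under its centre.
- block: bystander: dark wooden shaping block, 72 mm across, 55 mm tall; leave it alone. Origin under its centre.
There are look-alikes about, which are no part of the job. Several things look just like the part that bears mouth: the one meant starts farthest from the robot's base.

How it is judged:
On the way, in this order (a step that is already met when the one before it is completed fails the run):
1. the boom, fully drawn in, points at the mouth (within 25 mm measured at the mouth) and is still (y of mouth in the frame of pivot between -0.025 and 0.025 m and x of mouth in the frame of pivot above 0 m and value of joint telescope below 0.008 m and velocity of joint boom between -0.06 and 0.06 rad/s), for 0.2 s.
2. the button is pressed and the telescope is being drawn out past its first stop (value of joint release above 0.0035 m and value of joint telescope above 0.052 m and contact force between the fingers and handle above 1 N), for 0.05 s.
At the end, for the whole second after the job is handed in: Ends with the gripper holding the handle (over 1.5 N), the telescope at its second stop (over 84 of 90 mm out), the shield's centre within 25 mm of the mouth's so that the mouth is wholly covered, all still; no bystander moved by 30 mm or tipped (value of joint telescope above 0.084 m and horizontal distance between shield and mouth below 0.025 m and contact force between the fingers and handle above 1.5 N and velocity of joint telescope above -0.02 m/s and velocity of joint boom between -0.06 and 0.06 rad/s); the arm keeps its last pose, push and grip.
It fails at once if a bystander is moved or tipped (distance of any of brick, mould, jar_a, jar_b, jar_c, brush, jacks, block from where it was at the start of the episode above 0.03 m or angle between any of brick, mould, jar_a, jar_b, jar_c, brush, jacks, block's own z axis and vertical above 0.5 rad).
It also fails if it takes over 48 s, if anything falls off the work surface, if the arm or the gripper's body presses on something with over 40 N, if the wrist force passes 120 N, or if a joint passes its speed limit or range.

## Working session

There is one attempt and no reset: what is moved stays moved. The work goes in short steps, Python scripts to look and compute and a shell command to move; the robot and the scene stay as the last step left them, time stands still between calls to the robot, and variables do not carry over. Pictures are saved under pics/ and viewed, and the job is handed in when it is done.

```bash
mkdir -p pics; cat > h.py <<'E'
import numpy as np, cv2
from workcell import bot
from scipy.spatial.transform import Rotation as R
def cal(n):
    c=bot.get_calibration(n); return c
def Rm(o):
    o=np.array(o,float)
    if o.shape==(3,3): return o
    if o.size==4: return R.from_quat(o).as_matrix()
    return R.from_euler('xyz',o).as_matrix()
def grab(n,fn=None):
    c=cal(n); im,d=bot.grab_frame(n)
    if fn: cv2.imwrite('pics/'+fn,im[:,:,::-1])
    return im,d,c
def pts(d,c):
    f=210/np.tan(np.radians(c['vertical_fov'])/2)
    v,u=np.mgrid[0:420,0:560]
    P=np.stack([(u-c['cx'])/f*d,(v-c['cy'])/f*d,d],-1)
    W=P@Rm(c['orientation']).T+np.array(c['origin'])
    W[d<=0]=np.nan
    return W
def ray_z(px,c,z):  # px [row,col]
    f=210/np.tan(np.radians(c['vertical_fov'])/2)
    r=Rm(c['orientation'])@np.array([(px[1]-c['cx'])/f,(px[0]-c['cy'])/f,1.])
    o=np.array(c['origin']); return o+r*(z-o[2])/r[2]
E
python3 - <<'E'
from h import *
np.set_printoptions(precision=4,suppress=True)
print(bot.observe())
for n in ['scene','side']:
    im,d,c=grab(n,n+'0.png'); print(n,c)
    for t in ['pivot','tube','handle','grip_point','shield','mouth']:
        z={'pivot':.185,'tube':.185,'handle':.185,'grip_point':.221,'shield':.167,'mouth':.15}[t]
        for r in bot.tip_of(n,t)[:4]:
            print(n,t,round(r['score'],2),np.round(r['centre'],1),ray_z(r['centre'],c,z))
print(bot.observe()['clock'])
E
```

```text
{'clock': 0.0, 'qpos': array([-0.0702,  0.522 , -0.0363,  1.6   ,  0.0212,  1.0211, -0.1128]), 'qd': array([ 0.0002,  0.0006,  0.0006, -0.0013,  0.0024,  0.002 , -0.    ]), 'joint_efforts': array([ -0.0042, -92.711 ,   1.9776, -36.9928,   0.0176,   0.0082,
        -0.0001]), 'position': array([ 0.6247, -0.    ,  0.2307]), 'tool_rot': array([-3.1404,  0.0001,  1.5708]), 'force': array([-0.0151,  0.4432,  0.4552]), 'moment': array([-0.0272,  0.0237, -0.0028]), 'grip_width': 0.08542014910691823}
scene {'vertical_fov': 49.54820957971825, 'cx': 280.0103360042177, 'cy': 207.19806766073205, 'origin': array([ 1.5413, -0.1914,  0.9616]), 'orientation': array([-2.215 ,  0.0224,  1.3493])}
scene pivot 0.5 [208.9 350.8] [0.5858 0.21   0.185 ]
scene pivot 0.27 [305.5 266.1] [ 0.8737 -0.0904  0.185 ]
scene tube 0.85 [225.  268.2] [ 0.5987 -0.0298  0.185 ]
scene handle 0.68 [229.6 293.9] [0.6347 0.0328 0.185 ]
scene grip_point 0.81 [220.8 293.1] [0.6414 0.0291 0.221 ]
scene shield 0.57 [242.9 318.6] [0.6825 0.0876 0.167 ]
scene mouth 0.93 [154.5 342.9] [0.2385 0.3084 0.15  ]
scene mouth 0.76 [194.3
[... 189 characters left out ...]
.57548120686164, 'cy': 212.40492021001847, 'origin': array([-0.0145, -0.6619,  1.0626]), 'orientation': array([-2.3966, -0.0104, -0.6634])}
side pivot 0.77 [216.7 314.4] [ 0.5605 -0.1058  0.185 ]
side pivot 0.64 [298.1 392.6] [ 0.5334 -0.4433  0.185 ]
side tube 0.82 [196.2 311.4] [ 0.6121 -0.0324  0.185 ]
side handle 0.47 [181.5 302.7] [0.6349 0.0385 0.185 ]
side grip_point 0.62 [174.7 307.8] [0.6429 0.0248 0.221 ]
side grip_point 0.19 [163.3 235.4] [0.4855 0.2175 0.221 ]
side shield 0.86 [171.  305.7] [0.692  0.0882 0.167 ]
side shield 0.49 [230.9 282.7] [ 0.4569 -0.0794  0.167 ]
side mouth 0.73 [293.9 283.4] [ 0.33   -0.2445  0.15  ]
side mouth 0.59 [192.8 166. ] [0.2559 0.3048 0.15  ]
0.7
```

View pics/scene0.png

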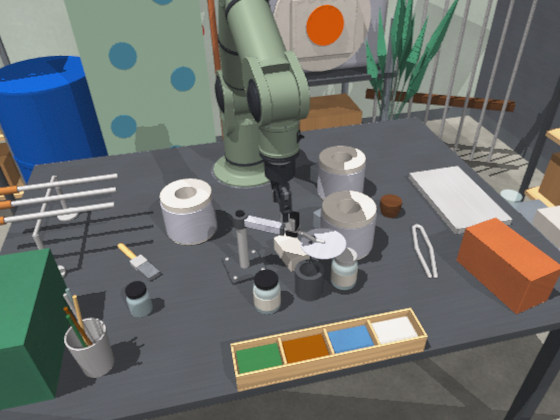

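View pics/side0.png

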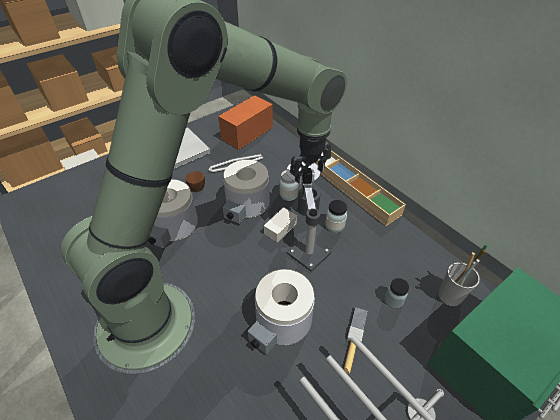

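The scene picture shows three furnaces. The one at (348,208) is farthest, roughly (0.53, 0.24), and the boom points about 57° with its post at (240,250). I'll back straight up to clear the view and then measure.

```bash
python3 -m inch '[{"dz":-30,"hand":-1},{"dz":-40},{"dz":-40},{"dx":-30},{"dx":-40},{"dx":-40},{"dx":-20}]'; python3 - <<'E'
from h import *
np.set_printoptions(precision=4,suppress=True)
for n in ['scene','side','wrist']:
    im,d,c=grab(n,n+'1.png')
    W=pts(d,c); np.save(f'pics/{n}1.npy',W)
    for t in ['pivot','tube','handle','grip_point','shield','mouth']:
        z={'pivot':.185,'tube':.185,'handle':.185,'grip_point':.221,'shield':.167,'mouth':.15}[t]
        for r in bot.tip_of(n,t)[:4]:
            print(n,t,round(r['score'],2),np.round(r['centre'],1),ray_z(r['centre'],c,z))
print(bot.observe())
E
```

```text
scene pivot 0.88 [218.  239.5] [ 0.5491 -0.1007  0.185 ]
scene pivot 0.72 [242.1 320.7] [0.7003 0.0874 0.185 ]
scene pivot 0.16 [247.7 422.7] [0.7832 0.3294 0.185 ]
scene tube 0.7 [255.9 292.6] [0.7329 0.0048 0.185 ]
scene tube 0.61 [227.7 266.2] [ 0.6087 -0.0373  0.185 ]
scene handle 0.82 [228.6 292.5] [0.6297 0.0302 0.185 ]
scene grip_point 0.5 [220.3 290. ] [0.6374 0.0218 0.221 ]
scene shield 0.66 [310.3 141.3] [ 0.8048 -0.3644  0.167 ]
scene shield 0.63 [242.5 320.9] [0.6825 0.0939 0.167 ]
scene shield 0.47 [220.1 236.8] [ 0.5337 -0.1074  0.167 ]
scene mouth 0.75 [207.  351.7] [0.5346 0.2338 0.15  ]
scene mouth 0.69 [262.1 140.5] [ 0.6237 -0.3732  0.15  ]
scene mouth 0.6 [191.7 185. ] [ 0.3297 -0.2429  0.15  ]
scene mouth 0.59 [154.6 341.9] [0.2383 0.3048 0.15  ]
side tube 0.97 [196.7 311.8] [ 0.6116 -0.0349  0.185 ]
side handle 0.75 [174.1 243.5] [0.4974 0.1905 0.185 ]
side handle 0.59 [181.7 305.4] [0.6415 0.0322 0.185 ]
side grip_point 0.63 [172.6 307. ] [0.6476 0.0343 0.221 ]
side shield 0.91 [170.  303.7] [0.6898 0.0966 0.167 ]
side mouth 0.64 [193.1 167.5] [0.2593 0.3005 0.
[... 518 characters left out ...]
[141.2 215.6] [0.5808 0.057  0.167 ]
wrist shield 0.42 [231.5 354.6] [ 0.6742 -0.0048  0.167 ]
wrist mouth 0.44 [140.2 216.9] [0.5781 0.0564 0.15  ]
{'clock': 1.75, 'qpos': array([-0.0702,  0.5214, -0.0363,  1.5995,  0.0212,  1.0211, -0.1128]), 'qd': array([ 0.0005, -0.0005,  0.0003, -0.0002, -0.0006,  0.0017, -0.0015]), 'joint_efforts': array([ -0.0037, -92.683 ,   1.9761, -37.0251,   0.018 ,   0.0019,
         0.0001]), 'position': array([ 0.625 , -0.0001,  0.2313]), 'tool_rot': array([-3.1415,  0.    ,  1.5707]), 'force': array([-0.3179, -0.1692,  0.5091]), 'moment': array([0.0653, 0.0403, 0.0029]), 'grip_width': 0.08517910234341354}schema error: expected keys dx, dy, dz, rx, ry, rz, hand
```

```bash
python3 -m inch '[{"dx":0,"dy":0,"dz":-30,"rx":0,"ry":0,"rz":0,"hand":-1},{"dx":0,"dy":0,"dz":-40,"rx":0,"ry":0,"rz":0,"hand":-1},{"dx":0,"dy":0,"dz":-40,"rx":0,"ry":0,"rz":0,"hand":-1},{"dx":0,"dy":0,"dz":-30,"rx":0,"ry":0,"rz":0,"hand":-1},{"dx":0,"dy":0,"dz":0,"rx":0,"ry":0,"rz":0,"hand":-1}]'; python3 - <<'E'
from h import *
np.set_printoptions(precision=4,suppress=True)
for n in ['scene','side','wrist']:
    im,d,c=grab(n,n+'2.png')
    W=pts(d,c); np.save(f'pics/{n}2.npy',W)
    if n=='wrist':
      for t in ['pivot','tube','handle','grip_point','shield','mouth']:
        z={'pivot':.185,'tube':.185,'handle':.185,'grip_point':.221,'shield':.167,'mouth':.15}[t]
        for r in bot.tip_of(n,t)[:3]:
            print(n,t,round(r['score'],2),np.round(r['centre'],1),ray_z(r['centre'],c,z))
E
```

```text
clock: 2.25
position: [0.6262, -0.0, 0.3757]
tool_rot: [3.135, -0.0, 1.571]
force: [-0.3, -0.1, -0.9]
grip_width: 0.0854
wrist pivot 0.78 [271.8 222.3] [ 0.5533 -0.1001  0.185 ]
wrist tube 0.56 [220.5 260. ] [ 0.5984 -0.0375  0.185 ]
wrist handle 0.64 [162.4 297.7] [0.6391 0.0265 0.185 ]
wrist grip_point 0.7 [170.4 302.1] [0.6418 0.024  0.221 ]
wrist shield 0.66 [ 91.7 341.7] [0.6846 0.0971 0.167 ]
wrist shield 0.64 [372.4 200.5] [ 0.5113 -0.2611  0.167 ]
wrist mouth 0.52 [163.7 294.1] [0.6365 0.0201 0.15  ]
```

```bash
python3 - <<'E'
import cv2,numpy as np
a=[cv2.imread(f'pics/{n}2.png') for n in ['scene','wrist']]
b=cv2.resize(np.hstack([a[0][120:330,150:450],a[1][:210*1,:300]]),None,fx=1.3,fy=1.3)
cv2.imwrite('pics/c2.png',b)
E
```

```text
(no output)
```

View pics/wrist2.png

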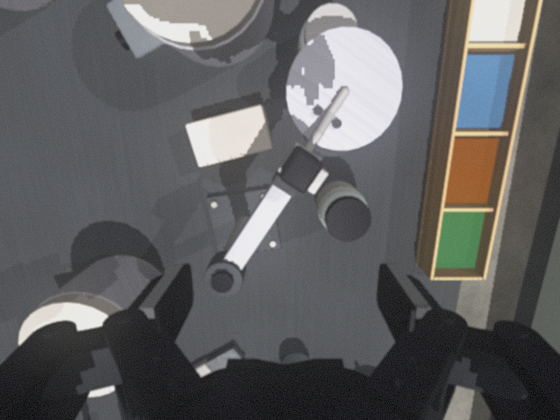

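View pics/scene2.png

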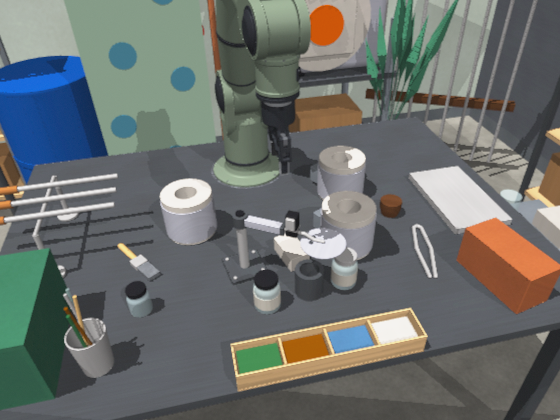

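Wrist view: post top at (222,277), tube along to the handle at (300,170), and shield at (345,88). Now I'll refine these with depth.

```bash
python3 - <<'E'
from h import *
np.set_printoptions(precision=4,suppress=True)
o=bot.observe(); c=cal('wrist'); print(o['position'],o['tool_rot'],c['origin'],c['orientation'])
def show(W,z0,z1,x0,x1,y0,y1):
    m=(W[...,2]>z0)&(W[...,2]<z1)&(W[...,0]>x0)&(W[...,0]<x1)&(W[...,1]>y0)&(W[...,1]<y1)
    return W[m]
for n in ['scene','side','wrist']:
    W=np.load(f'pics/{n}2.npy')
    # furnace top ring
    P=show(W,.143,.157,.4,.66,.12,.36)
    if len(P)>50:
        q=P[:,:2]; 
        rr=np.hypot(*(q-[.527,.236]).T)
        print(n,'fur n',len(P),P[:,2].mean(), 'mean',q.mean(0))
        # outer edge circle fit via angular bins
        a=np.arctan2(q[:,1]-.236,q[:,0]-.527)
        for nm,f,sel in [('out',np.argmax,rr>.06),('in',np.argmin,rr<.06)]:
            E=[]
            for b in np.linspace(-np.pi,np.pi,37)[:-1]:
                k=np.where((a>=b)&(a<b+.175)&sel)[0]
                if len(k)>3: E.append(q[k[f(rr[k])]])
            E=np.array(E)
            if len(E)>5:
                from scipy.optimize import least_squares
                s=least_squares(lambda p:np.hypot(*(E-p[:2]).T)-p[2],[.527,.236,.08 if nm=='out' else .035],loss='soft_l1',f_scale=.003)
                print('  ',nm,s.x,len(E))
    S=show(W,.158,.177,.6,.78,.03,.17); 
    if len(S)>20: print(n,'shield',len(S),S.mean(0),S.min(0),S.max(0))
    H=show(W,.236,.250,.58,.70,-.03,.09); 
    if len(H)>5: print(n,'handle top',len(H),H.mean(0),cv2.minAreaRect((H[:,:2]*1000).astype(np.float32)))
    T=show(W,.192,.202,.555,.65,-.09,.01); 
    if len(T)>10: 
        print(n,'tube top',len(T),T.mean(0),cv2.minAreaRect((T[:,:2]*1000).astype(np.float32)))
    Pp=show(W,.2,.26,.5,.6,-.15,-.06)
    if len(Pp)>5: print(n,'post',len(Pp),np.median(Pp,0),Pp.min(0),Pp.max(0))
E
```

```text
[ 0.6249 -0.      0.3707] [-3.1406  0.      1.5707] [0.6251 0.072  0.5127] [2.8525 0.0003 0.0007]
scene fur n 1234 0.1498692138322007 mean [0.5348 0.2258]
   out [0.5288 0.2272 0.0801] 36
   in [0.5295 0.2279 0.0355] 36
scene shield 1080 [0.6914 0.0986 0.1694] [0.626  0.0392 0.1645] [0.749  0.1573 0.177 ]
scene handle top 114 [0.6456 0.0259 0.2416] ((644.7015991210938, 24.746929168701172), (30.984851837158203, 37.980560302734375), 58.08903884887695)
scene tube top 284 [ 0.601  -0.0372  0.1969] ((600.65576171875, -34.22582244873047), (119.07628631591797, 28.661476135253906), 56.694461822509766)
scene post 133 [ 0.5627 -0.0996  0.2043] [ 0.535  -0.1206  0.2001] [ 0.5818 -0.0608  0.2125]
side fur n 889 0.1482250710683742 mean [0.5232 0.2207]
   out [0.5256 0.2234 0.0795] 33
   in [0.5251 0.2235 0.0353] 36
side shield 444 [0.6834 0.103  0.1676] [0.6243 0.0374 0.1621] [0.7444 0.1554 0.1739]
side handle top 68 [0.6371 0.0223 0.2403] ((640.828857421875, 20.727754592895508), (31.545948028564453, 35.792869567871094), 51.31310272216797)
side tube top 191 [ 0.5994 -0.0354  0.1958] ((598.9625244140625, -35.42193603515625), (123.07843017578125, 25.98476219177246), 55.51154708862305)
side post 104 [ 0.5522 -0.1049  0.2032] [ 0.5352 -0.1234  0.2001] [ 0.5746 -0.0815  0.2116]
wrist fur n 4279 0.14921380228010447 mean [0.5285 0.1691]
   out [0.5275 0.2239 0.0783] 12
   in [ -1.9947 301.2433 301.0687] 7
wrist shield 10846 [0.6867 0.1004 0.1687] [0.6269 0.0375 0.165 ] [0.7457 0.1566 0.177 ]
wrist handle top 1331 [0.6419 0.0252 0.2412] ((642.9025268554688, 23.839462280273438), (32.048545837402344, 35.794925689697266), 56.90135192871094)
wrist tube top 2247 [ 0.5972 -0.0385  0.1966] ((594.9339599609375, -43.317176818847656), (119.52983093261719, 27.727867126464844), 57.319435119628906)
wrist post 1081 [ 0.5576 -0.0982  0.2029] [ 0.5359 -0.1218  0.2   ] [ 0.5782 -0.0795  0.2102]
```

```bash
python3 -m inch '[{"dx":-18,"dy":-13,"dz":0,"rx":0,"ry":0,"rz":0,"hand":-1},{"dx":-18,"dy":-13,"dz":0,"rx":0,"ry":0,"rz":0,"hand":-1},{"dx":0,"dy":0,"dz":0,"rx":0,"ry":0,"rz":0.1435,"hand":-1},{"dx":0,"dy":0,"dz":0,"rx":0,"ry":0,"rz":0.1435,"hand":-1},{"dx":0,"dy":0,"dz":0,"rx":0,"ry":0,"rz":0.1435,"hand":-1},{"dx":0,"dy":0,"dz":0,"rx":0,"ry":0,"rz":0.1435,"hand":-1},{"dx":0,"dy":0,"dz":0,"rx":0,"ry":0,"rz":0,"hand":-1},{"dx":0,"dy":0,"dz":0,"rx":0,"ry":0,"rz":0,"hand":-1}]'; python3 - <<'E'
from h import *
np.set_printoptions(precision=4,suppress=True)
im,d,c=grab('wrist','wrist3.png'); W=pts(d,c)
o=bot.observe();print(o['clock'],o['position'],o['tool_rot'],o['qpos'])
m=(W[...,2]>.192)&(W[...,2]<.202)&(abs(W[...,0]-.6)<.04)&(abs(W[...,1]+.036)<.04)
m&=(im.min(-1)>140)
P=W[m][:,:2]; print(len(P),P.mean(0),cv2.minAreaRect((P*1000).astype(np.float32)))
m=(W[...,2]>.236)&(W[...,2]<.25)&(abs(W[...,0]-.64)<.04)&(abs(W[...,1]-.025)<.04)
P=W[m][:,:2]; print('handle',len(P),P.mean(0),cv2.minAreaRect((P*1000).astype(np.float32)))
E
```

```text
clock: 3.5
position: [0.599, -0.0358, 0.3711]
tool_rot: [-3.141, 0.0, 1.001]
force: [-1.1, -0.5, 0.6]
grip_width: 0.0858
3.55 [ 0.599  -0.0359  0.3712] [-3.1415  0.0001  1.0011] [-0.1018  0.3725  0.0899  1.4789 -0.034   1.2919 -0.5783]
1942 [ 0.5984 -0.0368] ((595.93359375, -40.96107864379883), (97.54899597167969, 23.670610427856445), 56.76930618286133)
handle 1554 [0.6421 0.0245] ((642.9489135742188, 23.673877716064453), (31.271766662597656, 35.529319763183594), 57.52000045776367)
```

View pics/wrist3.png

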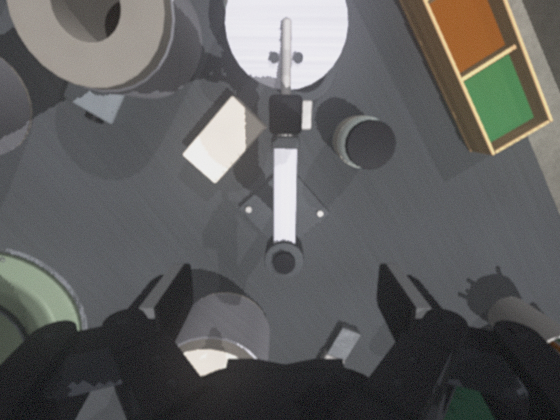

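```bash
python3 -m inch '[{"dx":0,"dy":0,"dz":45,"rx":0,"ry":0,"rz":0,"hand":-1},{"dx":0,"dy":0,"dz":45,"rx":0,"ry":0,"rz":0,"hand":-1},{"dx":0,"dy":0,"dz":45,"rx":0,"ry":0,"rz":0,"hand":-1},{"dx":0,"dy":0,"dz":40,"rx":0,"ry":0,"rz":0,"hand":-1},{"dx":0,"dy":0,"dz":27,"rx":0,"ry":0,"rz":0,"hand":-1},{"dx":0,"dy":0,"dz":0,"rx":0,"ry":0,"rz":0,"hand":-1},{"dx":0,"dy":0,"dz":0,"rx":0,"ry":0,"rz":0,"hand":0.2}]' 30; python3 -m inch '[{"dx":0,"dy":0,"dz":0,"rx":0,"ry":0,"rz":0,"hand":1},{"dx":0,"dy":0,"dz":0,"rx":0,"ry":0,"rz":0,"hand":1},{"dx":0,"dy":0,"dz":0,"rx":0,"ry":0,"rz":0,"hand":1},{"dx":0,"dy":0,"dz":0,"rx":0,"ry":0,"rz":0,"hand":1},{"dx":0,"dy":0,"dz":0,"rx":0,"ry":0,"rz":0,"hand":1}]' 40
```

```text
clock: 4.25
position: [0.5993, -0.0361, 0.17]
tool_rot: [-3.142, -0.0, 0.998]
force: [0.2, -0.6, 0.7]
grip_width: 0.0732
clock: 4.75
position: [0.5992, -0.0358, 0.1704]
tool_rot: [3.141, -0.001, 0.996]
force: [-4.0, 1.1, 10.5]
grip_width: 0.0231
```

```bash
python3 -m inch '[{"dx":-0.06,"dy":-3.1,"dz":0,"rx":0,"ry":0,"rz":-0.04,"hand":1},{"dx":-0.14,"dy":-4.7,"dz":0,"rx":0,"ry":0,"rz":-0.06,"hand":1},{"dx":-0.19,"dy":-5.5,"dz":0,"rx":0,"ry":0,"rz":-0.07,"hand":1},{"dx":-0.19,"dy":-5.5,"dz":0,"rx":0,"ry":0,"rz":-0.07,"hand":1},{"dx":-0.19,"dy":-5.5,"dz":0,"rx":0,"ry":0,"rz":-0.07,"hand":1},{"dx":-0.19,"dy":-5.5,"dz":0,"rx":0,"ry":0,"rz":-0.07,"hand":1},{"dx":-0.19,"dy":-5.5,"dz":0,"rx":0,"ry":0,"rz":-0.07,"hand":1},{"dx":-0.19,"dy":-5.5,"dz":0,"rx":0,"ry":0,"rz":-0.07,"hand":1},{"dx":-0.19,"dy":-5.5,"dz":0,"rx":0,"ry":0,"rz":-0.07,"hand":1}]' ; python3 -m inch '[{"dx":-0.1,"dy":-3.9,"dz":0,"rx":0,"ry":0,"rz":-0.05,"hand":1},{"dx":-0.03,"dy":-2,"dz":0,"rx":0,"ry":0,"rz":-0.026,"hand":1},{"dx":0,"dy":0,"dz":0,"rx":0,"ry":0,"rz":0,"hand":1},{"dx":0,"dy":0,"dz":0,"rx":0,"ry":0,"rz":0,"hand":1},{"dx":0,"dy":0,"dz":0,"rx":0,"ry":0,"rz":0,"hand":1}]'
python3 - <<'E'
from h import *
np.set_printoptions(precision=4,suppress=True)
for n in ['scene','side','wrist']:
    im,d,c=grab(n,n+'4.png'); W=pts(d,c)
    m=(W[...,2]>.160)&(W[...,2]<.175)&(np.hypot(W[...,0]-.535,W[...,1]-.135)<.085)
    P=W[m]; print(n,'shield',len(P),P.mean(0) if len(P) else 0, P.min(0),P.max(0))
print(bot.observe())
E
```

```text
clock: 5.65
position: [0.5563, -0.023, 0.1705]
tool_rot: [3.138, -0.001, 1.589]
force: [4.7, 1.8, 4.5]
grip_width: 0.0233
clock: 6.15
position: [0.55, -0.0232, 0.1704]
tool_rot: [3.139, -0.0, 1.663]
force: [0.3, 3.4, 8.7]
grip_width: 0.0234
scene shield 779 [0.5416 0.1382 0.1692] [0.4759 0.0651 0.1624] [0.5976 0.1963 0.1748]
side shield 562 [0.5291 0.1369 0.1677] [0.4771 0.0732 0.1629] [0.594  0.1943 0.1744]
wrist shield 4607 [0.5413 0.0884 0.1684] [0.4978 0.0785 0.1643] [0.583  0.0973 0.1709]
{'clock': 6.3, 'qpos': array([ 0.0171,  0.4796, -0.1112,  1.8556,  0.0703,  0.808 , -0.0384]), 'qd': array([ 0.0002,  0.0002, -0.0004, -0.0002,  0.0002, -0.0002, -0.0013]), 'joint_efforts': array([  1.2946, -78.415 ,   1.7647, -28.6946,   1.0523,  -0.0275,
         0.4689]), 'position': array([ 0.55  , -0.0233,  0.1704]), 'tool_rot': array([ 3.1394, -0.0004,  1.6626]), 'force': array([0.0853, 2.8147, 9.1795]), 'moment': array([ 0.6196,  0.1988, -0.4575]), 'grip_width': 0.023323703584215514}
```

```bash
python3 -m inch '[{"dx":0,"dy":0,"dz":0,"rx":0,"ry":0,"rz":0,"hand":-0.5},{"dx":0,"dy":0,"dz":0,"rx":0,"ry":0,"rz":0,"hand":-1},{"dx":0,"dy":0,"dz":0,"rx":0,"ry":0,"rz":0,"hand":-1},{"dx":0,"dy":0,"dz":0,"rx":0,"ry":0,"rz":0,"hand":-1},{"dx":0,"dy":0,"dz":-30,"rx":0,"ry":0,"rz":0,"hand":-1},{"dx":0,"dy":0,"dz":-45,"rx":0,"ry":0,"rz":0,"hand":-1},{"dx":0,"dy":0,"dz":-45,"rx":0,"ry":0,"rz":0,"hand":-1},{"dx":0,"dy":0,"dz":-40,"rx":0,"ry":0,"rz":0,"hand":-1},{"dx":0,"dy":0,"dz":0,"rx":0,"ry":0,"rz":0,"hand":-1},{"dx":0,"dy":0,"dz":0,"rx":0,"ry":0,"rz":0,"hand":-1}]' ; python3 - <<'E'
from h import *
np.set_printoptions(precision=4,suppress=True)
from scipy.optimize import least_squares
for n in ['scene','side','wrist']:
    im,d,c=grab(n,n+'5.png'); W=pts(d,c)
    m=(W[...,2]>.160)&(W[...,2]<.175)&(np.hypot(W[...,0]-.535,W[...,1]-.135)<.085)
    P=W[m]; print(n,'shield',len(P), P.mean(0),(P.min(0)+P.max(0))/2)
    m=(W[...,2]>.236)&(W[...,2]<.25)&(abs(W[...,0]-.543)<.04)&(abs(W[...,1]-.05)<.04)
    P=W[m][:,:2]; print('handle',len(P),P.mean(0),cv2.minAreaRect((P*1000).astype(np.float32)))
    if n=='wrist':
        m=(W[...,2]>.143)&(W[...,2]<.156)&(np.hypot(W[...,0]-.527,W[...,1]-.2245)<.1)
        q=W[m][:,:2]; print('furn',len(q),q.min(0),q.max(0))
        Pp=W[(W[...,2]>.2)&(np.hypot(W[...,0]-.557,W[...,1]+.1015)<.035)]
        if len(Pp): print('post',len(Pp),(Pp.min(0)+Pp.max(0))/2,np.ptp(Pp,axis=0))
print(bot.observe())
E
```

```text
clock: 7.3
position: [0.5493, -0.0238, 0.3299]
tool_rot: [3.14, 0.0, 1.663]
force: [-0.4, 0.7, -0.8]
grip_width: 0.0853
scene shield 779 [0.5415 0.1383 0.1693] [0.5362 0.1368 0.1685]
handle 97 [0.5501 0.0515] ((549.4036254882812, 52.717674255371094), (38.1903190612793, 32.27138137817383), 7.994770050048828)
side shield 565 [0.5291 0.1364 0.1678] [0.5362 0.1334 0.1682]
handle 70 [0.5431 0.0464] ((547.0634155273438, 47.16086196899414), (35.43650817871094, 33.47930908203125), 1.4960172176361084)
wrist shield 8831 [0.5387 0.115  0.1687] [0.5371 0.1111 0.17  ]
handle 2190 [0.5468 0.0507] ((547.95654296875, 50.42344284057617), (35.46323776245117, 31.82491683959961), 4.445798397064209)Traceback (most recent call last):
  File "<stdin>", line 12, in <module>
    return umr_minimum(a, axis, None, out, keepdims, initial, where)
ValueError: zero-size array to reduction operation minimum which has no identity
```

View pics/wrist5.png

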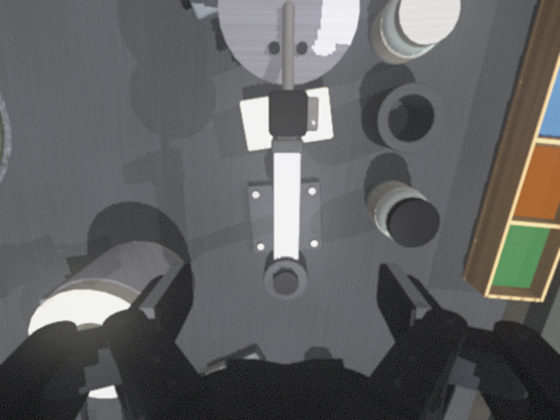

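View pics/scene5.png

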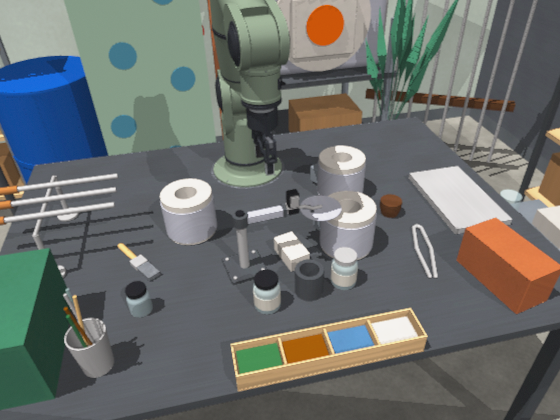

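Step 1 looks met: in the scene picture the shield at (320,208) lies on the line from the post to the mouth, and depth gives about 95° for both. Now to the handle.

```bash
python3 -m inch '[{"dx":25,"dy":1,"dz":0,"rx":0,"ry":0,"rz":0,"hand":-1},{"dx":30,"dy":1,"dz":0,"rx":0,"ry":0,"rz":0,"hand":-1},{"dx":19,"dy":1,"dz":0,"rx":0,"ry":0,"rz":0,"hand":-1},{"dx":0,"dy":0,"dz":0,"rx":0,"ry":0,"rz":0,"hand":-1},{"dx":0,"dy":0,"dz":35,"rx":0,"ry":0,"rz":0,"hand":-1},{"dx":0,"dy":0,"dz":40,"rx":0,"ry":0,"rz":0,"hand":-1},{"dx":0,"dy":0,"dz":33,"rx":0,"ry":0,"rz":0,"hand":-1},{"dx":0,"dy":0,"dz":20,"rx":0,"ry":0,"rz":0,"hand":-1},{"dx":0,"dy":0,"dz":0,"rx":0,"ry":0,"rz":0,"hand":-1},{"dx":0,"dy":0,"dz":0,"rx":0,"ry":0,"rz":0,"hand":-1}]' 20;  python3 - <<'E'
from h import *
np.set_printoptions(precision=4,suppress=True)
for n in ['scene','side','wrist']:
    grab(n,n+'6.png')
a=[cv2.imread(f'pics/{n}6.png') for n in ['scene','wrist','side']]
cv2.imwrite('pics/c6.png',np.hstack([cv2.resize(a[0][150:270,220:380],(400,300)),cv2.resize(a[2][130:250,200:360],(400,300))]))
E
```

```text
clock: 8.45
position: [0.5454, 0.0497, 0.2015]
tool_rot: [-3.141, 0.0, 1.662]
force: [-0.0, -0.4, 1.0]
grip_width: 0.0856
```

View pics/c6.png

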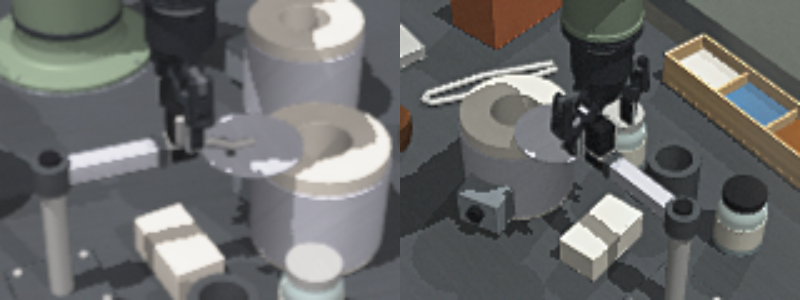

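View pics/wrist6.png

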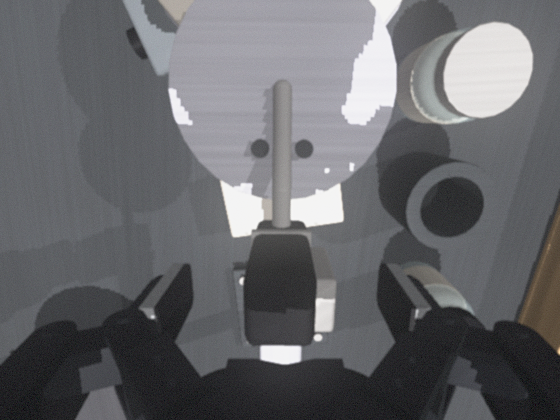

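The handle (280,285) with its button (325,285) stands between the open fingers. Closing at 20 N.

```bash
python3 -m inch '[{"dx":0,"dy":0,"dz":0,"rx":0,"ry":0,"rz":0,"hand":0},{"dx":0,"dy":0,"dz":0,"rx":0,"ry":0,"rz":0,"hand":0.5},{"dx":0,"dy":0,"dz":0,"rx":0,"ry":0,"rz":0,"hand":1},{"dx":0,"dy":0,"dz":0,"rx":0,"ry":0,"rz":0,"hand":1},{"dx":0,"dy":0,"dz":0,"rx":0,"ry":0,"rz":0,"hand":1},{"dx":0,"dy":0,"dz":0,"rx":0,"ry":0,"rz":0,"hand":1}]' 22; python3 -c "
from h import *
grab('wrist','wrist7.png');print(bot.observe()['grip_width'],bot.observe()['force'])"
```

```text
clock: 9.2
position: [0.5458, 0.0503, 0.2019]
tool_rot: [3.14, -0.0, 1.662]
force: [-1.5, 0.6, 8.7]
grip_width: 0.0292
0.02906071831043995 [-1.66791607  1.1978156   8.48336897]
```

View pics/wrist7.png

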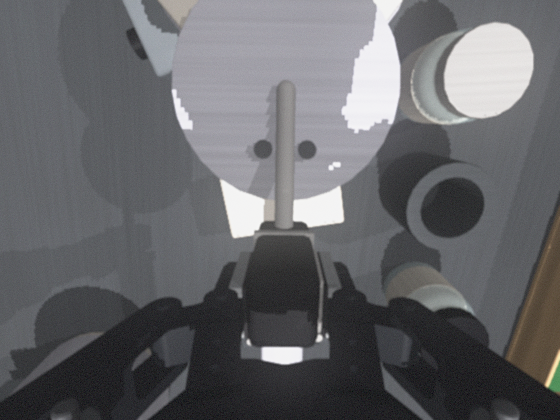

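```bash
python3 -m inch '[{"dx":4,"dy":0,"dz":0,"rx":0,"ry":0,"rz":0,"hand":1},{"dx":8,"dy":0,"dz":0,"rx":0,"ry":0,"rz":0,"hand":1},{"dx":10,"dy":0,"dz":0,"rx":0,"ry":0,"rz":0,"hand":1},{"dx":10,"dy":0,"dz":0,"rx":0,"ry":0,"rz":0,"hand":1}]'; python3 -m inch '[{"dx":10,"dy":0,"dz":0,"rx":0,"ry":0,"rz":0,"hand":1},{"dx":10,"dy":0,"dz":0,"rx":0,"ry":0,"rz":0,"hand":1},{"dx":10,"dy":0,"dz":0,"rx":0,"ry":0,"rz":0,"hand":1},{"dx":10,"dy":0,"dz":0,"rx":0,"ry":0,"rz":0,"hand":1},{"dx":8,"dy":0,"dz":0,"rx":0,"ry":0,"rz":0,"hand":1}]';  python3 -m inch '[{"dx":5,"dy":0,"dz":0,"rx":0,"ry":0,"rz":0,"hand":1},{"dx":3,"dy":0,"dz":0,"rx":0,"ry":0,"rz":0,"hand":1},{"dx":0,"dy":0,"dz":0,"rx":0,"ry":0,"rz":0,"hand":1},{"dx":0,"dy":0,"dz":0,"rx":0,"ry":0,"rz":0,"hand":1}]'
```

```text
clock: 9.65
position: [0.5434, 0.0817, 0.2019]
tool_rot: [3.139, 0.001, 1.661]
force: [4.3, -4.6, 4.4]
grip_width: 0.0295
clock: 10.15
position: [0.539, 0.1297, 0.2019]
tool_rot: [3.139, 0.001, 1.662]
force: [3.8, -5.4, 4.1]
grip_width: 0.0291
clock: 10.55
position: [0.5383, 0.1373, 0.2018]
tool_rot: [3.14, 0.0, 1.662]
force: [4.5, -4.6, 4.6]
grip_width: 0.0295
```

```bash
python3 -m inch '[{"dx":2,"dy":0,"dz":0,"rx":0,"ry":0,"rz":0,"hand":1},{"dx":1,"dy":0,"dz":0,"rx":0,"ry":0,"rz":0,"hand":1},{"dx":0,"dy":0,"dz":0,"rx":0,"ry":0,"rz":0,"hand":1},{"dx":0,"dy":0,"dz":0,"rx":0,"ry":0,"rz":0,"hand":1}]';python3 - <<'E'
from h import *
np.set_printoptions(precision=4,suppress=True)
for n in ['scene','side','wrist']:
    im,d,c=grab(n,n+'8.png'); W=pts(d,c)
    m=(W[...,2]>.160)&(W[...,2]<.175)&(np.hypot(W[...,0]-.527,W[...,1]-.2245)<.085)
    P=W[m]; print(n,'shield',len(P), P.mean(0),(P.min(0)+P.max(0))/2,P.min(0),P.max(0))
    for r in bot.tip_of(n,'shield')[:2]: print(r['score'],ray_z(r['centre'],c,.167))
a=[cv2.imread(f'pics/{n}8.png') for n in ['scene','side']]
cv2.imwrite('pics/c8.png',np.hstack([cv2.resize(a[0][130:310,200:440],(400,300)),cv2.resize(a[1][110:290,180:420],(400,300))]))
E
```

```text
clock: 10.95
position: [0.5381, 0.14, 0.2019]
tool_rot: [3.14, 0.001, 1.662]
force: [3.1, -5.9, 4.9]
grip_width: 0.0296
scene shield 749 [0.5357 0.2277 0.1693] [0.5311 0.2277 0.169 ] [0.4695 0.1675 0.1629] [0.5927 0.2879 0.175 ]
0.81 [0.5348 0.2124 0.167 ]
0.52 [0.5009 0.1462 0.167 ]
side shield 384 [0.5096 0.2237 0.1676] [0.5225 0.2132 0.1682] [0.4705 0.143  0.1614] [0.5745 0.2834 0.1749]
0.77 [0.5345 0.2212 0.167 ]
wrist shield 36648 [0.5306 0.2247 0.1685] [0.5307 0.2179 0.1702] [0.4709 0.1653 0.1653] [0.5904 0.2706 0.175 ]
0.56 [0.5287 0.2233 0.167 ]
```

View pics/c8.png

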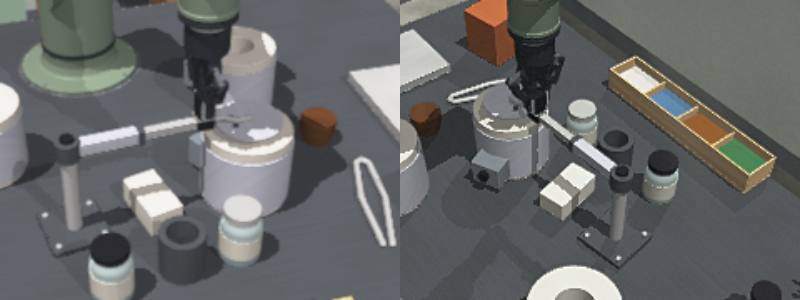

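The shield now covers the mouth and sits about 4–5 mm from its centre. I'll pull slightly more to feel the end stop.

```bash
python3 -m inch '[{"dx":2,"dy":0,"dz":0,"rx":0,"ry":0,"rz":0,"hand":1},{"dx":0,"dy":0,"dz":0,"rx":0,"ry":0,"rz":0,"hand":1},{"dx":0,"dy":0,"dz":0,"rx":0,"ry":0,"rz":0,"hand":1},{"dx":0,"dy":0,"dz":0,"rx":0,"ry":0,"rz":0,"hand":1}]'
```

```text
clock: 11.65
position: [0.538, 0.1403, 0.2018]
tool_rot: [3.14, 0.003, 1.66]
force: [4.3, -14.3, 5.9]
grip_width: 0.0295
```

The end stop is reached: pull force rose to 14 N with no further travel, at 90 mm total. I'll ease off slightly and check it's steady.

```bash
python3 -m inch '[{"dx":-1,"dy":0,"dz":0,"rx":0,"ry":0,"rz":0,"hand":1},{"dx":0,"dy":0,"dz":0,"rx":0,"ry":0,"rz":0,"hand":1},{"dx":0,"dy":0,"dz":0,"rx":0,"ry":0,"rz":0,"hand":1},{"dx":0,"dy":0,"dz":0,"rx":0,"ry":0,"rz":0,"hand":1},{"dx":0,"dy":0,"dz":0,"rx":0,"ry":0,"rz":0,"hand":1},{"dx":0,"dy":0,"dz":0,"rx":0,"ry":0,"rz":0,"hand":1},{"dx":0,"dy":0,"dz":0,"rx":0,"ry":0,"rz":0,"hand":1}]'; python3 -m inch '[{"dx":0,"dy":0,"dz":0,"rx":0,"ry":0,"rz":0,"hand":1},{"dx":0,"dy":0,"dz":0,"rx":0,"ry":0,"rz":0,"hand":1},{"dx":0,"dy":0,"dz":0,"rx":0,"ry":0,"rz":0,"hand":1}]'; python3 - <<'E'
from h import *
im,d,c=grab('wrist','wrist9.png'); W=pts(d,c)
m=(W[...,2]>.160)&(W[...,2]<.175)&(np.hypot(W[...,0]-.527,W[...,1]-.2245)<.085)
P=W[m]; x=P[:,0];print(P.mean(0),P.min(0),P.max(0))
E
```

```text
clock: 12.35
position: [0.538, 0.1402, 0.2018]
tool_rot: [3.14, 0.002, 1.661]
force: [2.9, -9.0, 5.3]
grip_width: 0.0295
clock: 12.65
position: [0.538, 0.1403, 0.2018]
tool_rot: [3.14, 0.001, 1.661]
force: [3.9, -9.9, 5.4]
grip_width: 0.0293
[0.53053281 0.2247861  0.16853168] [0.47082503 0.165454   0.16551823] [0.5902619  0.27007865 0.17499541]
```

View pics/wrist9.png

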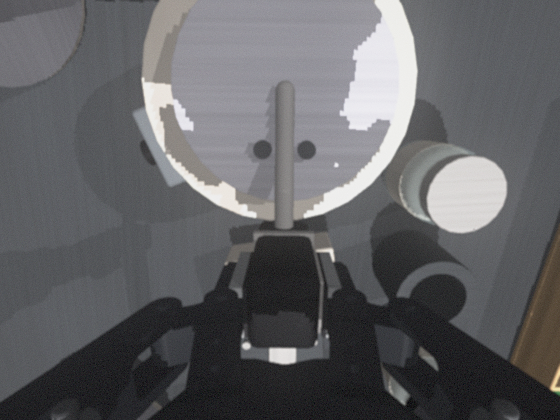

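The wrist view shows the shield (285,80) over the drum with an even rim round it. The handle is gripped, and pose and force are steady. Handing in.

```bash
python3 -c "
from workcell import bot
print(bot.job_done()); print(bot.observe())"
```

```text
the job is handed in; nothing more can be done
None
the job is handed in; nothing more can be done
```

The boom points at the farthest furnace's mouth, and the telescope is held out at its second stop with the shield over the mouth. I handed the job in at about 12.7 s of the 48 s; it reports no verdict.

**What I did:** I took hold of the bare tube and swung the drawn-in boom about 38° anticlockwise. I then let go, gripped the handle at the button with 22 N, and pulled the telescope out past its first stop to the end of travel. I handed in still holding it there.

**Last checks:**
- **Telescope:** the gripper travelled 90 mm, and the pull then rose from about 6 to 14 N with almost no further movement, which is the end stop. I eased off to about 9–10 N and it held steady.
- **Button:** the finger opening was 29–30 mm during the pull and at the end, which matches the button fully pressed.
- **Shield:** its centre was about (0.531, 0.226) and the mouth's about (0.527, 0.224), so they are 4–5 mm apart against the 25 mm allowed. The wrist view showed an even rim of the drum around the shield.
- **Bystanders:** none looked moved or tipped in the pictures. I did not measure their positions.

**Did not go as planned or disagreed:**
- The first move command was refused for missing keys, so nothing moved.
- One measuring script stopped because the drum top was out of the wrist camera's view. I relied on the earlier measurement of the mouth instead.
- The three cameras put the shield's centre up to about 15 mm apart because the gripper partly hid it in some views. I relied mostly on the wrist camera's depth.

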